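# Walk a jammed board carrier out of its fixture with a mallet

## Task

The circuit-board carrier is jammed in its fixture: take the small mallet from its mat and loosen the carrier with light taps on the rubber pads of its two ears, left and right in turn, because it cocks and binds when only one side is driven. Never press or strike the carrier harder than 24 N and touch it with nothing but the mallet; go on until both ears have moved at least 12 mm along the rails, away from the robot. Then stand the mallet upright on its mat again, let go, and leave the other things on the bench where they are.

Things in the scene. Friction and masses are not known exactly. Their poses are not given: they have to be found in the camera images.
- fixture: Aluminium base plate 200 x 240 mm (x, y), 12 mm thick, fixed to the bench, with steel guide rails along x at y = +-107 mm, to 34 mm over the bench. Origin: centre of its underside, on the bench. Its x axis is the way the carrier slides out (away from the robot, within 20 degrees), y left, z up.
- carrier: Jammed carrier: black plate 170 x 176 mm with a white circuit board, between the rails, top 24 mm over the bench, its far edge flush with the fixture's far end, or up to 3 mm out and slightly cocked, at the start. Each side yields to 12 to 15 N on its own ear's pad and stays where left. Origin: below the left pad, fixture (-92 to -89, 65, 13.5) mm at the start; axes as the fixture's.
- left_ear (a point): Centre of the upright aluminium ear (34 mm wide, to 60 mm over the bench) at the carrier's near edge, fixture +y side; at the start at fixture (-75 to -72, 65, 42) mm. On it a round rubber pad, 28 mm diameter, faces the robot along fixture -x: its struck face is 24 mm from this point, centre 42 mm over the bench. The pad springs 1 mm per 6 N.
- right_ear (a point): The same ear and pad on the -y side; at the start at fixture (-75 to -72, -65, 42) mm. A push on one pad moves that side alone until it leads the other by about 3 mm; then the carrier binds, and 25 N or more would be needed until the other side is pushed. So one tap can gain up to 6 mm on its side.
- mallet: Small mallet, 0.28 kg, standing on its head with the handle straight up. Head: 80 mm long (its x), 42 mm wide (y), 40 mm high, wood with a flat white nylon face 38 x 38 mm at either end (x = +-40 mm, centre 20 mm up). Handle: square wooden bar 24 x 24 mm, sides along x and y, from 40 to 106 mm up, in the middle. Origin: centre of the underside of the head.
- mallet_grip (a point): A point on the mallet's handle axis 70 mm above the underside of its head (30 mm above the top of the head), a good height to grip; axes as the mallet's.
- mat: Thin black rubber mat 130 x 130 mm, 4 mm thick, fixed on the bench, the mallet's place. Origin: centre of its underside.
- parts_tray: Loose black divided parts tray 130 x 110 x 35 mm; leave it alone. Origin: centre of its underside.
- spool: Loose grey solder spool, 60 mm diameter, 50 mm high, standing; leave it alone. Origin: centre of its underside.
- flux: Loose white flux bottle, 40 mm diameter, 100 mm high, standing; leave it alone. Origin: centre of its underside.

How it is judged:
By the outcome, as a careful person would: the job done as asked, in the order asked, and still so for the second after the job is handed in, with the robot touching nothing.
It also fails if it takes over 69 s, if anything falls off the work surface, if the arm or the gripper's body presses on something with over 40 N, if the wrist force passes 120 N, or if a joint passes its speed limit or range.

## Robot

A 6-joint arm with a two-finger parallel gripper is mounted at the origin on the work surface. World frame = base frame: x ahead of the robot, y to its left, z up, the work surface at z = 0. Lengths are in m, angles in rad, forces in N, time in s.
With the tool pointing down it reaches from about 0.25 to 0.8 m from the base axis. Payload 8.5 kg.
Tool frame: the origin (TCP) lies between the finger pads; the fingertips stand 11 mm ahead of it and the grasp point (between the pads) lies 8 mm behind it; z points along the fingers, y is the line along which they close (so a half turn about z gives the same grasp; the last joint's range is limited). The gripper opens to 85 mm and grips with 20 to 120 N. Pads are 22 mm wide; open, the fingers measure 114 mm over their backs; the gripper's body (76 mm by 85 mm) begins 54 mm behind the grasp point. The pads swing forward as they close: fully open they stand 13 mm farther back than shut.
Start: joints at [-1.27, 0.238, -0.013, 1.319, 0, 1.571], TCP at [0.156, -0.501, 0.242] pointing down, gripper open.
Joint ranges: [-2.66, 2.66], [-1.03, 1.9], [-1.14, 1.46], [-1.82, 2.27], [-1.45, 1.34], [-3.14, 3.14]. Speed limits (rad/s): [2.22, 2.22, 2.79, 3.14, 3.14, 3.14].

## Interface

Orientations are given as a rotation vector (axis times angle).
In Python, from bench import arm gives the robot as it stands.
- The arm moves only by the shell command python3 -m pendant 'ROWS' [OPENING]. ROWS is JSON, a list of rows, each an object of numbers: "x", "y", "z": the shift along the tool's x, y, z normalised to -1 to 1, where 1 is 30 cm; "rx", "ry", "rz": the turn, a rotation vector about the tool's x, y, z normalised to -1 to 1, where 1 is 2 pi rad. In form: [{"x": .., "y": .., "z": .., "rx": .., "ry": .., "rz": ..}, ...]. A call has 1 to 8 rows; each row is the pose to reach, as a shift and turn from the pose commanded when the call began, along the tool's axes at that moment, turning the shorter way round; what a row does not reach only later rows make up. A row lasts 1/12 s, in which the tool goes at most 41.7 mm and 7.16 degrees, less where a joint would pass 70% of its speed; a pose out of reach is approached as far as the arm can. A call with a number of a shift or a turn outside -1 to 1 is refused whole. A call with a gripper value outside its range is refused whole. OPENING is the finger opening in mm, from 0 to 85.4, set as the call begins (- or left out, the last holds). The fingers move at their own pace and stop on an object; the grip force is fixed at half the most. Time passes only in rows, so rows that repeat a pose let the fingers close. It gives the time, the measured TCP pose, the force, the opening and the grip force at its end, in the units of the state.
- arm.observe(): the state, without advancing time (a new reading comes with each control period).
- arm.grab_frame(name): name is "scene" or "top" or "wrist"; returns the picture (400x640x3 uint8, red, green, blue); there is no depth.
- arm.get_calibration(name): a dict with "mtx" (3x3 intrinsics, pixels), "R" (3x3) and "t" (3): a world point X has camera coordinates R X + t; the wrist camera has in their place "mount" (4x4, takes a point from camera to tool coordinates, whose origin is the TCP and whose axes are the flange's). Camera axes: x right, y down, z forward; pixel columns grow to the right and rows downward; lengths in m; the calibration is good to about 2 mm. The wrist camera is an equidistant fisheye: a pixel r from the principal point sees the ray r / f radians off the axis. A picture is of the moment at which its call begins: read the wrist's pose just before it. get_calibration takes no time and is no camera call.
- arm.sign_off(): hands the job in; it is judged then, once.
The state is a dict: "t": time; "joints": joint angles; "qvel": joint speeds; "tau": joint torques, N m; "ee_pos": TCP position; "tcp_rot": TCP orientation; "wrist_force": force on the tool from outside, world axes, zero at the start; "ft_torque": the same for the moment, N m; "opening": finger opening in m; "finger_force": force on a finger pad.
Only numpy, scipy, OpenCV 4.12 (cv2) and the standard library are available. Lean on these libraries where they do the work, as an engineer would, in place of code of your own. Each camera call takes 0.05 s, during which the arm holds its last target. There are 200 camera calls.

## Working session

There is one attempt and no reset: what is moved stays moved. The work goes in short steps, Python scripts to look and compute and a shell command to move; the robot and the scene stay as the last step left them, time stands still between calls to the robot, and variables do not carry over. Pictures are saved under pics/ and viewed, at most 10 in all, crops included, and the job is handed in when it is done.

```bash
ls; mkdir -p pics; python3 - <<'E'
from bench import arm
import cv2
for n in("top","scene"):
    cv2.imwrite(f"pics/{n}0.png",arm.grab_frame(n)[:,:,::-1])
    c=arm.get_calibration(n);print(n,c)
print(arm.get_calibration("wrist"));print(arm.observe())
E
```

```text
pics
top {'mtx': array([[395.57267256,   0.        , 321.66307081],
       [  0.        , 395.57267256, 198.75087368],
       [  0.        ,   0.        ,   1.        ]]), 'R': array([[-0.01514075, -0.99970232,  0.01913192],
       [-0.99418366,  0.01301118, -0.1069091 ],
       [ 0.10662835, -0.02063933, -0.99408471]]), 't': array([0.00946533, 0.57218669, 0.95957828])}
scene {'mtx': array([[416.59624631,   0.        , 316.28889744],
       [  0.        , 416.59624631, 203.33996703],
       [  0.        ,   0.        ,   1.        ]]), 'R': array([[-0.07736723,  0.99699606,  0.00362993],
       [ 0.77684371,  0.06256462, -0.62657762],
       [-0.62492252, -0.04565669, -0.77935057]]), 't': array([ 0.05257321, -0.37860891,  1.35093475])}
{'mtx': array([[309.70691629,   0.        , 322.67287341],
       [  0.        , 309.70691629, 205.07552922],
       [  0.        ,   0.        ,   1.        ]]), 'mount': array([[ 1.13624709e-04, -9.56450010e-01, -2.91896157e-01,
         7.43866025e-02],
       [ 9.99999980e-01,  6.13972517e-05,  1.88085057e-04,
         9.22094559e-04],
       [-1.6
[... 155 characters left out ...]
]])}
{'t': 0.1, 'joints': array([-1.27001985e+00,  2.38740751e-01, -1.41568063e-02,  1.31918676e+00,
       -1.35696705e-05,  1.57080124e+00]), 'qvel': array([-6.68883482e-05,  1.62037872e-04,  1.83138492e-03,  2.15020019e-03,
        3.17604065e-04, -7.88573301e-05]), 'tau': array([ 1.92798550e-03, -5.39721286e+01,  3.46996307e+01,  1.34782950e-02,
        4.41350142e-05, -2.86763274e-06]), 'ee_pos': array([ 0.155431  , -0.50110123,  0.24173654]), 'tcp_rot': array([-3.10487752e+00, -4.70481589e-01,  3.24063694e-04]), 'wrist_force': array([ 0.44859323,  0.24903786, -0.38873694]), 'ft_torque': array([-0.01519957,  0.00244505,  0.04247491]), 'finger_force': 0.0, 'opening': 0.08529696939558196}
```

View pics/top0.png

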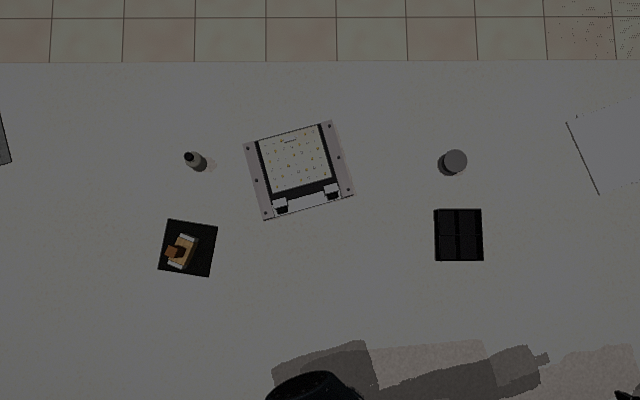

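View pics/scene0.png

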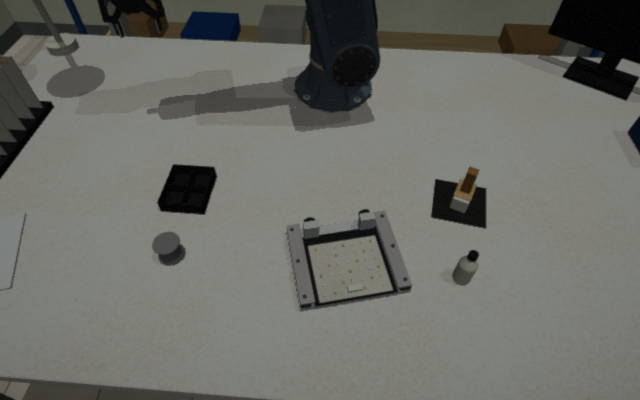

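The top view shows the fixture at about (243,147)–(354,193), the mallet on its mat near (180,250), flux (195,161), spool (453,161) and tray (459,235). The scene view agrees. I'll enlarge a crop for pixel picks.

```bash
python3 - <<'E'
import cv2,numpy as np
i=cv2.imread("pics/top0.png")[110:290,150:370]
i=(255*(i/255.)**.55).astype('uint8')
j=cv2.resize(i,None,fx=3.5,fy=3.3,interpolation=cv2.INTER_CUBIC)
j=cv2.resize(i,None,fx=3.3,fy=3.3,interpolation=cv2.INTER_CUBIC)
cv2.imwrite("pics/top0c.png",j);print(j.shape)
E
```

```text
(594, 726, 3)
```

View pics/top0c.png

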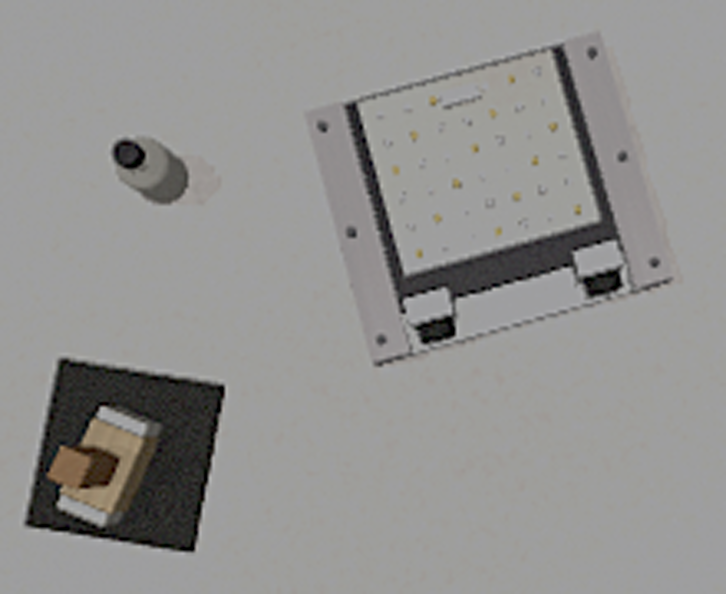

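The crop shows rail-top corners (305,113), (600,32), (672,280), (375,360), mat corners (60,358), (224,383), (194,551), (26,524), and the handle top around (70,467). The pads face down-image near (436,332) and (605,285).

```bash
cat > h.py <<'E'
import numpy as np, cv2
from scipy.spatial.transform import Rotation as Ro
from bench import arm
def ray_pt(name,uv,z,pose=None):
    "pixels -> world points on plane z"
    c=arm.get_calibration(name);out=[]
    for (u,v),zz in zip(uv,np.broadcast_to(z,len(uv))):
        a,b=(u-c["mtx"][0,2])/c["mtx"][0,0],(v-c["mtx"][1,2])/c["mtx"][1,1]
        if name=="wrist":
            r=np.hypot(a,b);d=np.array([a*np.sin(r)/r,b*np.sin(r)/r,np.cos(r)]) 
            p,rv=pose;Rt=Ro.from_rotvec(rv).as_matrix();M=c["mount"]
            o=p+Rt@M[:3,3];d=Rt@M[:3,:3]@d
        else:
            d=c["R"].T@np.array([a,b,1]);o=-c["R"].T@c["t"]
        out.append(o+d*(zz-o[2])/d[2])
    return np.array(out)
def proj_wrist(X,pose):
    c=arm.get_calibration("wrist");p,rv=pose;Rt=Ro.from_rotvec(rv).as_matrix();M=c["mount"]
    x=(Rt.T@(np.array(X)-p).T).T
    x=(x-M[:3,3])@M[:3,:3]
    r=np.hypot(x[:,0],x[:,1]);th=np.arctan2(r,x[:,2])
    return np.c_[c["mtx"][0,2]+309.707*th*x[:,0]/r,c["mtx"][1,2]+309.707*th*x[:,1]/r]
def cmd(p,rv):
    "shift / turn in pendant units from current pose to p, rv"
    s=arm.observe();R0=Ro.from_rotvec(s["tcp_rot"])
    return (R0.inv().apply(np.array(p)-s["ee_pos"])/.3).round(4),((R0.inv()*Ro.from_rotvec(rv)).as_rotvec()/2/np.pi).round(4)
E
python3 - <<'E'
from h import *
C=lambda l:[(150+u/3.3,110+v/3.3) for u,v in l]
def show(n,l,z):
    P=ray_pt("top",C(l),z);print(n,P.round(4)[:,:2].tolist(),"mean",P.mean(0).round(4));
    print("  edges",[(round(float(np.linalg.norm(d)),4),round(float(np.degrees(np.arctan2(d[1],d[0]))),1)) for d in np.roll(P,-1,0)[:,:2]-P[:,:2]])
show("rail",[(305,113),(600,32),(672,278),(375,358)],.034)
show("mat",[(60,358),(224,383),(194,551),(26,524)],.004)
show("handle",[(63,445),(90,454),(75,488),(50,480)],.110)
show("headtop",[(100,405),(160,423),(117,527),(57,507)],[.044]*4)
show("ears top",[(407,299),(449,289),(574,252),(617,240)],.06)
show("flux/bot",[(165,190),(130,152)],[0,.1])
s=arm.observe();print(Ro.from_rotvec(s["tcp_rot"]).as_matrix().round(3))
E
```

```text
rail [[0.7128, 0.1992], [0.7743, -0.0275], [0.5822, -0.0787], [0.5247, 0.1458]] mean [0.6485 0.0597 0.034 ]
  edges [(0.235, -74.8), (0.1988, -165.1), (0.2317, 104.4), (0.1955, 15.9)]
mat [[0.5298, 0.3912], [0.5088, 0.2654], [0.3819, 0.2865], [0.4042, 0.4135]] mean [0.4562 0.3391 0.004 ]
  edges [(0.1275, -99.5), (0.1287, 170.6), (0.129, 80.0), (0.1276, -10.1)]
handle [[0.4637, 0.3489], [0.4573, 0.3304], [0.4344, 0.34], [0.4401, 0.3571]] mean [0.4489 0.3441 0.11  ]
  edges [(0.0196, -109.1), (0.0248, 157.2), (0.018, 71.6), (0.025, -19.1)]
headtop [[0.4923, 0.3464], [0.4784, 0.3023], [0.4034, 0.3321], [0.4185, 0.3759]] mean [0.4482 0.3392 0.044 ]
  edges [(0.0463, -107.4), (0.0807, 158.3), (0.0464, 71.0), (0.0794, -21.8)]
ears top [[0.5661, 0.1191], [0.5731, 0.0883], [0.5994, -0.004], [0.608, -0.036]] mean [0.5866 0.0419 0.06  ]
  edges [(0.0316, -77.2), (0.096, -74.1), (0.0331, -75.0), (0.1606, 105.1)]
flux/bot [[0.6608, 0.3144], [0.6693, 0.3107]] mean [0.665  0.3125 0.05  ]
  edges [(0.0092, -23.5), (0.0092, 156.5)]
[[ 0.955  0.296 -0.   ]
 [ 0.296 -0.955  0.001]
 [-0.    -0.001 -1.   ]]
```

```bash
R='' ; python3 -m pendant '[{"x":0.9,"y":-0.48},{"x":0.9,"y":-0.48},{"x":0.9,"y":-0.48},{"x":0.9,"y":-0.48},{"x":0.9,"y":-0.48},{"x":0.9,"y":-0.48},{"x":0.9,"y":-0.48},{"x":0.9,"y":-0.48}]' 85
python3 -m pendant '[{"x":0.3,"y":-0.95},{"x":0.3,"y":-0.95},{"x":0.3,"y":-0.95},{"x":0.3,"y":-0.95},{"x":0.3,"y":-0.95},{"x":0.3,"y":-0.95},{"x":0.3,"y":-0.95},{"x":0.3,"y":-0.95}]'
python3 - <<'E'
from h import *
a=np.radians(69.5)
rv=Ro.from_matrix(np.array([[np.cos(a),np.sin(a),0],[np.sin(a),-np.cos(a),0],[0,0,-1]])).as_rotvec()
print(cmd([.42,.33,.25],rv),arm.observe()["joints"])
E
```

```text
(array([ 1.663 , -2.3847, -0.0245]), array([-2.000e-04, -1.000e-04, -1.452e-01])) [-1.27001985e+00  2.38740751e-01 -1.41568063e-02  1.31918676e+00
 -1.35696705e-05  1.57080124e+00]invalid input
invalid input
```

```bash
python3 -m pendant '[{"x":0.9,"y":-0.48,"z":0,"rx":0,"ry":0,"rz":0},{"x":0.9,"y":-0.48,"z":0,"rx":0,"ry":0,"rz":0},{"x":0.9,"y":-0.48,"z":0,"rx":0,"ry":0,"rz":0},{"x":0.9,"y":-0.48,"z":0,"rx":0,"ry":0,"rz":0},{"x":0.9,"y":-0.48,"z":0,"rx":0,"ry":0,"rz":0},{"x":0.9,"y":-0.48,"z":0,"rx":0,"ry":0,"rz":0},{"x":0.9,"y":-0.48,"z":0,"rx":0,"ry":0,"rz":0},{"x":0.9,"y":-0.48,"z":0,"rx":0,"ry":0,"rz":0}]' 85
python3 -m pendant '[{"x":0.3,"y":-0.95,"z":0,"rx":0,"ry":0,"rz":0},{"x":0.3,"y":-0.95,"z":0,"rx":0,"ry":0,"rz":0},{"x":0.3,"y":-0.95,"z":0,"rx":0,"ry":0,"rz":0},{"x":0.3,"y":-0.95,"z":0,"rx":0,"ry":0,"rz":0},{"x":0.3,"y":-0.95,"z":0,"rx":0,"ry":0,"rz":0},{"x":0.3,"y":-0.95,"z":0,"rx":0,"ry":0,"rz":0},{"x":0.3,"y":-0.95,"z":0,"rx":0,"ry":0,"rz":0},{"x":0.3,"y":-0.95,"z":0,"rx":0,"ry":0,"rz":0}]'
python3 - <<'E'
from h import *
a=np.radians(69.5)
rv=Ro.from_matrix(np.array([[np.cos(a),np.sin(a),0],[np.sin(a),-np.cos(a),0],[0,0,-1]])).as_rotvec()
print(cmd([.42,.33,.25],rv),arm.observe()["joints"])
E
```

```text
t: 0.77
ee_pos: [0.3732, -0.2805, 0.2421]
tcp_rot: [-3.104, -0.475, -0.001]
wrist_force: [-0.6, 0.2, -0.6]
opening: 0.0846
finger_force: 0.0
t: 1.43
ee_pos: [0.3716, 0.0199, 0.2423]
tcp_rot: [-3.103, -0.478, -0.0]
wrist_force: [0.5, -0.1, -0.2]
opening: 0.0845
finger_force: 0.0
(array([ 0.4654, -0.9371, -0.0239]), array([-0.0002, -0.0002, -0.1444])) [ 5.20375662e-02 -2.52275711e-02 -3.18075487e-01  1.27800493e+00
  1.77963180e-03  2.88765051e+00]
```

```bash
python3 -m pendant '[{"x":0.46,"y":-0.94,"z":0,"rx":0,"ry":0,"rz":-0.145},{"x":0.46,"y":-0.94,"z":0,"rx":0,"ry":0,"rz":-0.145},{"x":0.46,"y":-0.94,"z":0,"rx":0,"ry":0,"rz":-0.145},{"x":0.46,"y":-0.94,"z":0,"rx":0,"ry":0,"rz":-0.145},{"x":0.46,"y":-0.94,"z":0,"rx":0,"ry":0,"rz":-0.145},{"x":0.46,"y":-0.94,"z":0,"rx":0,"ry":0,"rz":-0.145},{"x":0.46,"y":-0.94,"z":0,"rx":0,"ry":0,"rz":-0.145},{"x":0.46,"y":-0.94,"z":0,"rx":0,"ry":0,"rz":-0.145}]'
python3 -m pendant '[{"x":0,"y":0,"z":0,"rx":0,"ry":0,"rz":0},{"x":0,"y":0,"z":0,"rx":0,"ry":0,"rz":0}]'
python3 - <<'E'
from h import *
s=arm.observe();i=arm.grab_frame("wrist")[:,:,::-1]
np.save("w1.npy",np.r_[s["ee_pos"],s["tcp_rot"]])
cv2.imwrite("pics/w1.png",(255*(i/255.)**.55).astype('uint8'))
print(proj_wrist([[.4485,.3425,.11],[.456,.339,.004]],(s["ee_pos"],s["tcp_rot"])))
E
```

```text
t: 2.1
ee_pos: [0.4208, 0.3291, 0.2416]
tcp_rot: [-2.573, -1.801, -0.0]
wrist_force: [-0.5, -1.0, -0.5]
opening: 0.0847
finger_force: 0.0
t: 2.27
ee_pos: [0.4203, 0.326, 0.2414]
tcp_rot: [2.581, 1.791, -0.003]
wrist_force: [0.5, 0.3, 0.9]
opening: 0.085
finger_force: 0.0
[[346.04444951 169.25413907]
 [346.43797995 153.87736273]]
```

View pics/w1.png

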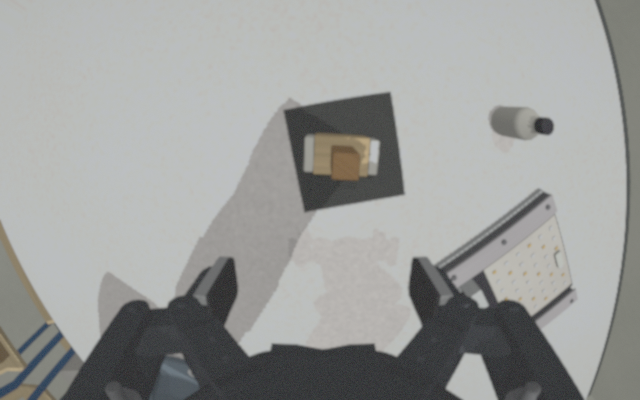

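The wrist view shows the handle top at (331–361, 148–181), the head's top corners near (305,135), (379,140), (375,177), (304,172) and the mat around it.

```bash
python3 - <<'E'
from h import *
w=np.load("w1.npy");pose=(w[:3],w[3:])
i=cv2.imread("pics/w1.png")[85:220,275:415]
cv2.imwrite("pics/w1c.png",cv2.resize(i,None,fx=4.4,fy=4.4,interpolation=cv2.INTER_CUBIC))
P=ray_pt("wrist",[(306,134),(379,140),(375,177),(304,173)],.044,pose);print(P.round(4),P.mean(0))
print(ray_pt("wrist",[(346,165)],.11,pose))
M=ray_pt("wrist",[(285,110),(390,92),(404,193),(305,212)],.004,pose);print(M.round(4),M.mean(0))
for y in(-18,-20.5,-24):
    a=np.radians(y);c,s=np.cos(a),np.sin(a)
    X=[[.448+c*u-s*v,.341+s*u+c*v,z] for u,v,z in[(-.012,.012,.11),(.012,.012,.11),(.012,-.012,.11),(-.012,-.012,.11),(-.04,.021,.044),(.04,.021,.044),(.04,-.021,.044),(-.04,-.021,.044)]]
    print(y,((proj_wrist(X,pose)-[275,85])*4.4).round().tolist())
E
```

```text
[[0.4221 0.3801 0.044 ]
 [0.4932 0.3475 0.044 ]
 [0.4761 0.3103 0.044 ]
 [0.4048 0.3414 0.044 ]] [0.44904557 0.34483087 0.044     ]
[[0.44971644 0.34604213 0.11      ]]
[[0.4061 0.4143 0.004 ]
 [0.5308 0.3924 0.004 ]
 [0.5086 0.2677 0.004 ]
 [0.3827 0.2879 0.004 ]] [0.45707443 0.34059205 0.004     ]
-18 [[250.0, 321.0], [372.0, 316.0], [374.0, 435.0], [254.0, 440.0], [125.0, 250.0], [454.0, 239.0], [455.0, 406.0], [134.0, 419.0]]
-20.5 [[252.0, 318.0], [375.0, 319.0], [371.0, 438.0], [251.0, 438.0], [128.0, 243.0], [457.0, 246.0], [451.0, 413.0], [130.0, 412.0]]
-24 [[256.0, 314.0], [378.0, 323.0], [368.0, 442.0], [248.0, 434.0], [134.0, 233.0], [462.0, 256.0], [445.0, 422.0], [125.0, 402.0]]
```

View pics/w1c.png

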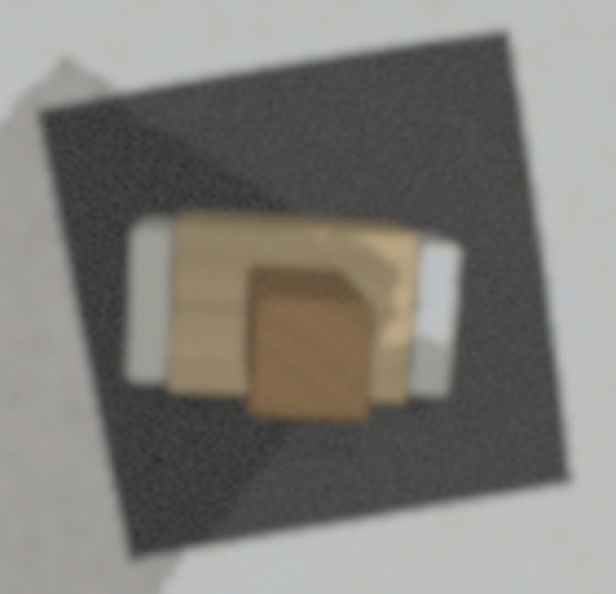

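The crop shows the handle top at (255,296), (375,303), (368,420), (249,414). That means the mallet's yaw is about −23° and it stands about 3 mm further in +y than first estimated: (0.4495, 0.344).

```bash
cat >> h.py <<'E'
def down(yaw):
    a=np.radians(yaw);return Ro.from_matrix(np.array([[np.cos(a),np.sin(a),0],[np.sin(a),-np.cos(a),0],[0,0,-1]])).as_rotvec()
E
python3 -c "
from h import *
s=arm.observe();print(s['ee_pos']);print(cmd([.4495,.344,.15],down(67)))"
```

```text
[0.42017401 0.32492856 0.24167794]
(array([0.0943, 0.0694, 0.3054]), array([-0.0001,  0.0003,  0.0068]))
```

```bash
python3 -m pendant '[{"x":0.094,"y":0.069,"z":0.14,"rx":0,"ry":0,"rz":0.007},{"x":0.094,"y":0.069,"z":0.2,"rx":0,"ry":0,"rz":0.007},{"x":0.094,"y":0.069,"z":0.305,"rx":0,"ry":0,"rz":0.007},{"x":0.094,"y":0.069,"z":0.305,"rx":0,"ry":0,"rz":0.007},{"x":0.094,"y":0.069,"z":0.305,"rx":0,"ry":0,"rz":0.007},{"x":0.094,"y":0.069,"z":0.305,"rx":0,"ry":0,"rz":0.007},{"x":0.094,"y":0.069,"z":0.305,"rx":0,"ry":0,"rz":0.007}]'
python3 - <<'E'
from h import *
s=arm.observe();i=arm.grab_frame("wrist")[:,:,::-1]
print(s['ee_pos'],cmd([.4495,.344,.064],down(67)))
cv2.imwrite("pics/w2.png",(255*(i/255.)**.55).astype('uint8'))
E
```

```text
t: 2.9
ee_pos: [0.4506, 0.3445, 0.1533]
tcp_rot: [-2.621, -1.731, -0.005]
wrist_force: [-0.1, -0.7, -0.2]
opening: 0.0849
finger_force: 0.0
[0.45063946 0.34447502 0.15329207] (array([-0.0041, -0.0032,  0.2972]), array([ 0.0003, -0.0005, -0.0003]))
```

View pics/w2.png

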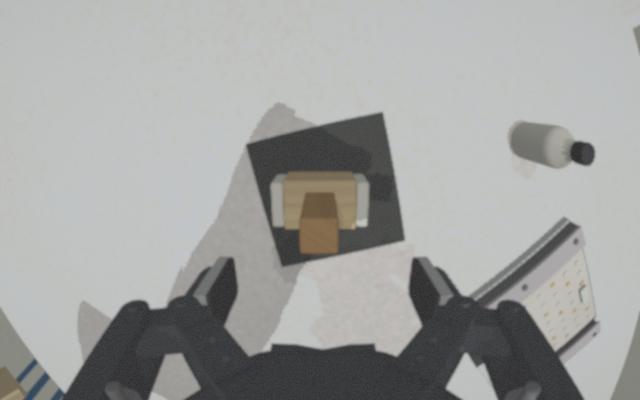

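The handle top sits at (320,235), centred between the fingers and square to them. I'll descend and grip.

```bash
python3 -m pendant '[{"x":0,"y":0,"z":0.1,"rx":0,"ry":0,"rz":0},{"x":0,"y":0,"z":0.18,"rx":0,"ry":0,"rz":0},{"x":0,"y":0,"z":0.25,"rx":0,"ry":0,"rz":0},{"x":0,"y":0,"z":0.29,"rx":0,"ry":0,"rz":0},{"x":0,"y":0,"z":0.29,"rx":0,"ry":0,"rz":0},{"x":0,"y":0,"z":0.29,"rx":0,"ry":0,"rz":0},{"x":0,"y":0,"z":0.29,"rx":0,"ry":0,"rz":0}]'
python3 -m pendant '[{"x":0,"y":0,"z":0,"rx":0,"ry":0,"rz":0},{"x":0,"y":0,"z":0,"rx":0,"ry":0,"rz":0},{"x":0,"y":0,"z":0,"rx":0,"ry":0,"rz":0},{"x":0,"y":0,"z":0,"rx":0,"ry":0,"rz":0},{"x":0,"y":0,"z":0,"rx":0,"ry":0,"rz":0},{"x":0,"y":0,"z":0,"rx":0,"ry":0,"rz":0},{"x":0,"y":0,"z":0,"rx":0,"ry":0,"rz":0},{"x":0,"y":0,"z":0,"rx":0,"ry":0,"rz":0}]' 10
```

```text
t: 3.53
ee_pos: [0.4506, 0.345, 0.0655]
tcp_rot: [-2.621, -1.732, -0.004]
wrist_force: [0.1, -0.2, 0.6]
opening: 0.0852
finger_force: 0.0
t: 4.2
ee_pos: [0.4497, 0.3445, 0.064]
tcp_rot: [-2.621, -1.732, -0.0]
wrist_force: [-1.5, -0.1, 3.7]
opening: 0.0233
finger_force: 63.3
```

```bash
python3 -m pendant '[{"x":0,"y":0,"z":-0.03,"rx":0,"ry":0,"rz":0},{"x":0,"y":0,"z":-0.1,"rx":0,"ry":0,"rz":0},{"x":0,"y":0,"z":-0.2,"rx":0,"ry":0,"rz":0},{"x":0,"y":0,"z":-0.3,"rx":0,"ry":0,"rz":0},{"x":0,"y":0,"z":-0.3,"rx":0,"ry":0,"rz":0},{"x":0,"y":0,"z":-0.3,"rx":0,"ry":0,"rz":0},{"x":0,"y":0,"z":-0.3,"rx":0,"ry":0,"rz":0}]'
python3 -c "
from h import *
s=arm.observe();print(s['ee_pos'],s['finger_force'],s['opening']);print(cmd([.4722,.0792,.155],down(105.2)))"
```

```text
t: 4.78
ee_pos: [0.4495, 0.344, 0.1533]
tcp_rot: [2.621, 1.732, -0.001]
wrist_force: [-0.2, -0.3, -3.2]
opening: 0.0233
finger_force: 62.5
[0.44948091 0.3440189  0.15333086] 62.520596981048584 0.023348021415381646
(array([-0.7823,  0.4158, -0.0051]), array([-1.000e-04,  1.000e-04, -1.064e-01]))
```

```bash
python3 -m pendant '[{"x":-0.08,"y":0.04,"z":0,"rx":0,"ry":0,"rz":-0.01},{"x":-0.2,"y":0.1,"z":0,"rx":0,"ry":0,"rz":-0.03},{"x":-0.32,"y":0.16,"z":0,"rx":0,"ry":0,"rz":-0.05},{"x":-0.44,"y":0.22,"z":0,"rx":0,"ry":0,"rz":-0.07},{"x":-0.56,"y":0.29,"z":0,"rx":0,"ry":0,"rz":-0.09},{"x":-0.67,"y":0.35,"z":0,"rx":0,"ry":0,"rz":-0.106},{"x":-0.75,"y":0.4,"z":0,"rx":0,"ry":0,"rz":-0.106},{"x":-0.782,"y":0.416,"z":0,"rx":0,"ry":0,"rz":-0.106}]'
python3 -m pendant '[{"x":0,"y":0,"z":0,"rx":0,"ry":0,"rz":0},{"x":0,"y":0,"z":0,"rx":0,"ry":0,"rz":0}]'
python3 - <<'E'
from h import *
s=arm.observe();i=arm.grab_frame("wrist")[:,:,::-1]
pose=(s["ee_pos"],s["tcp_rot"]);np.save("w3.npy",np.r_[pose])
print(s['ee_pos'],cmd([.4722,.0792,.082],down(105.2)))
cv2.imwrite("pics/w3.png",(255*(i/255.)**.55).astype('uint8'))
a=np.radians(15.2);c,q=np.cos(a),np.sin(a)
F=lambda x,y,z:[.6485+c*x-q*y,.0597+q*x+c*y,z]
print(proj_wrist([F(-.1,.12,.034),F(.1,.12,.034),F(-.1,-.12,.034),F(.1,-.12,.034),F(-.0735,.065,.06),F(-.0735,-.065,.06)],pose).round())
E
```

```text
t: 5.45
ee_pos: [0.4717, 0.0753, 0.1524]
tcp_rot: [-1.911, -2.492, 0.005]
wrist_force: [0.5, 0.6, -2.7]
opening: 0.0231
finger_force: 62.4
t: 5.62
ee_pos: [0.472, 0.0791, 0.1528]
tcp_rot: [-1.913, -2.49, 0.002]
wrist_force: [0.1, 0.4, -3.0]
opening: 0.0231
finger_force: 62.4
[0.47198175 0.07914747 0.15281714] (array([-2.700e-03,  1.000e-04,  2.366e-01]), array([-0.0003, -0.0001, -0.0005]))
[[402. 137.]
 [576. 151.]
 [381. 359.]
 [528. 338.]
 [437. 210.]
 [417. 337.]]
```

View pics/w3.png

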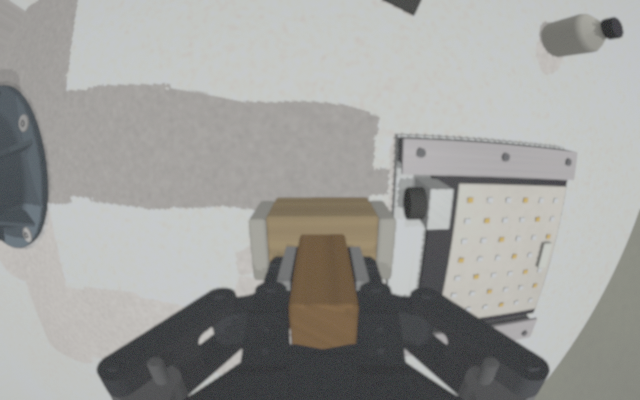

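The rail corners at (402,140) and (576,152) match the predicted positions, and the head is square to the left pad at (415,203). I'll go down to tap height and close most of the gap.

```bash
python3 -m pendant '[{"x":-0.002,"y":0,"z":0.1,"rx":0,"ry":0,"rz":0},{"x":-0.002,"y":0,"z":0.17,"rx":0,"ry":0,"rz":0},{"x":-0.002,"y":0,"z":0.236,"rx":0,"ry":0,"rz":0},{"x":-0.002,"y":0,"z":0.236,"rx":0,"ry":0,"rz":0},{"x":-0.002,"y":0.03,"z":0.236,"rx":0,"ry":0,"rz":0},{"x":-0.002,"y":0.06,"z":0.236,"rx":0,"ry":0,"rz":0},{"x":-0.002,"y":0.06,"z":0.236,"rx":0,"ry":0,"rz":0},{"x":-0.002,"y":0.06,"z":0.236,"rx":0,"ry":0,"rz":0}]'
python3 -c "
from h import *
s=arm.observe();print(s['ee_pos'],Ro.from_rotvec(s['tcp_rot']).inv().apply(s['wrist_force']))"
```

```text
t: 6.33
ee_pos: [0.4918, 0.0844, 0.0841]
tcp_rot: [1.909, 2.493, 0.003]
wrist_force: [-0.8, -0.2, -2.7]
opening: 0.0236
finger_force: 62.3
[0.49180159 0.08441852 0.08405324] [-0.01340343 -0.81338884  2.70067307]
```

```bash
python3 -m pendant '[{"x":0,"y":0.005,"z":0.003,"rx":0,"ry":0,"rz":0},{"x":0,"y":0.012,"z":0.005,"rx":0,"ry":0,"rz":0},{"x":0,"y":0.017,"z":0.005,"rx":0,"ry":0,"rz":0},{"x":0,"y":0.017,"z":0.005,"rx":0,"ry":0,"rz":0}]'
python3 -m pendant '[{"x":0,"y":0.005,"z":0,"rx":0,"ry":0,"rz":0},{"x":0,"y":0.01,"z":0,"rx":0,"ry":0,"rz":0},{"x":0,"y":0.01,"z":0,"rx":0,"ry":0,"rz":0}]'
```

```text
t: 6.67
ee_pos: [0.4954, 0.085, 0.0817]
tcp_rot: [1.911, 2.493, 0.001]
wrist_force: [1.0, -0.1, -3.1]
opening: 0.0233
finger_force: 62.3
t: 6.92
ee_pos: [0.4983, 0.0859, 0.0816]
tcp_rot: [1.911, 2.493, 0.0]
wrist_force: [-0.2, 0.1, -3.4]
opening: 0.0233
finger_force: 62.3
```

```bash
python3 -m pendant '[{"x":0,"y":0.004,"z":0,"rx":0,"ry":0,"rz":0},{"x":0,"y":0.007,"z":0,"rx":0,"ry":0,"rz":0},{"x":0,"y":0.007,"z":0,"rx":0,"ry":0,"rz":0}]'
python3 -m pendant '[{"x":0,"y":0.003,"z":0,"rx":0,"ry":0,"rz":0},{"x":0,"y":0.005,"z":0,"rx":0,"ry":0,"rz":0},{"x":0,"y":0.005,"z":0,"rx":0,"ry":0,"rz":0}]'
```

```text
t: 7.17
ee_pos: [0.5002, 0.0864, 0.0815]
tcp_rot: [1.911, 2.494, 0.0]
wrist_force: [-0.3, 0.6, -2.1]
opening: 0.0231
finger_force: 62.3
t: 7.42
ee_pos: [0.5011, 0.0867, 0.0814]
tcp_rot: [-1.91, -2.493, 0.001]
wrist_force: [-2.6, 0.0, -2.2]
opening: 0.0234
finger_force: 62.4
```

```bash
python3 -m pendant '[{"x":0,"y":0.003,"z":0,"rx":0,"ry":0,"rz":0},{"x":0,"y":0.005,"z":0,"rx":0,"ry":0,"rz":0},{"x":0,"y":0.005,"z":0,"rx":0,"ry":0,"rz":0}]'
python3 -m pendant '[{"x":0,"y":0.002,"z":0,"rx":0,"ry":0,"rz":0},{"x":0,"y":0.003,"z":0,"rx":0,"ry":0,"rz":0},{"x":0,"y":0.003,"z":0,"rx":0,"ry":0,"rz":0}]'
python3 -m pendant '[{"x":0,"y":0.002,"z":0,"rx":0,"ry":0,"rz":0},{"x":0,"y":0.003,"z":0,"rx":0,"ry":0,"rz":0},{"x":0,"y":0.003,"z":0,"rx":0,"ry":0,"rz":0}]'
```

```text
t: 7.67
ee_pos: [0.5019, 0.0869, 0.0813]
tcp_rot: [-1.91, -2.493, 0.002]
wrist_force: [-4.8, -2.1, -0.0]
opening: 0.0236
finger_force: 62.7
t: 7.92
ee_pos: [0.5022, 0.087, 0.0813]
tcp_rot: [-1.91, -2.492, 0.003]
wrist_force: [-7.4, -2.7, 2.8]
opening: 0.0233
finger_force: 62.8
t: 8.17
ee_pos: [0.5026, 0.0871, 0.0812]
tcp_rot: [-1.909, -2.492, 0.005]
wrist_force: [-8.6, -1.2, 2.8]
opening: 0.023
finger_force: 63.0
```

```bash
python3 -m pendant '[{"x":0,"y":0.002,"z":0,"rx":0,"ry":0,"rz":0},{"x":0,"y":0.004,"z":0,"rx":0,"ry":0,"rz":0},{"x":0,"y":0.004,"z":0,"rx":0,"ry":0,"rz":0}]'
python3 -m pendant '[{"x":0,"y":0.002,"z":0,"rx":0,"ry":0,"rz":0},{"x":0,"y":0.004,"z":0,"rx":0,"ry":0,"rz":0},{"x":0,"y":0.004,"z":0,"rx":0,"ry":0,"rz":0}]'
python3 -m pendant '[{"x":0,"y":0.002,"z":0,"rx":0,"ry":0,"rz":0},{"x":0,"y":0.003,"z":0,"rx":0,"ry":0,"rz":0},{"x":0,"y":0.003,"z":0,"rx":0,"ry":0,"rz":0}]'
```

```text
t: 8.42
ee_pos: [0.5031, 0.0873, 0.081]
tcp_rot: [-1.909, -2.491, 0.006]
wrist_force: [-10.6, -3.4, 4.7]
opening: 0.0233
finger_force: 63.2
t: 8.67
ee_pos: [0.5039, 0.0875, 0.081]
tcp_rot: [-1.909, -2.491, 0.007]
wrist_force: [-12.3, -3.3, 4.4]
opening: 0.023
finger_force: 63.4
t: 8.92
ee_pos: [0.5046, 0.0877, 0.081]
tcp_rot: [-1.909, -2.49, 0.007]
wrist_force: [-12.2, -3.5, 5.3]
opening: 0.0233
finger_force: 63.3
```

```bash
python3 -m pendant '[{"x":0,"y":0.002,"z":0,"rx":0,"ry":0,"rz":0},{"x":0,"y":0.004,"z":0,"rx":0,"ry":0,"rz":0},{"x":0,"y":0.004,"z":0,"rx":0,"ry":0,"rz":0}]'
python3 -m pendant '[{"x":0,"y":0.002,"z":0,"rx":0,"ry":0,"rz":0},{"x":0,"y":0.004,"z":0,"rx":0,"ry":0,"rz":0},{"x":0,"y":0.004,"z":0,"rx":0,"ry":0,"rz":0}]'
```

```text
t: 9.17
ee_pos: [0.5054, 0.088, 0.0807]
tcp_rot: [-1.909, -2.49, 0.008]
wrist_force: [-12.6, -3.0, 4.1]
opening: 0.0233
finger_force: 63.2
t: 9.42
ee_pos: [0.5064, 0.0883, 0.0806]
tcp_rot: [-1.908, -2.49, 0.009]
wrist_force: [-13.7, -3.5, 4.0]
opening: 0.0236
finger_force: 63.2
```

```bash
python3 -m pendant '[{"x":0,"y":-0.03,"z":0,"rx":0,"ry":0,"rz":0},{"x":0,"y":-0.06,"z":0,"rx":0,"ry":0,"rz":0},{"x":-0.1,"y":-0.06,"z":0,"rx":0,"ry":0,"rz":0},{"x":-0.2,"y":-0.06,"z":0,"rx":0,"ry":0,"rz":0},{"x":-0.3,"y":-0.06,"z":0,"rx":0,"ry":0,"rz":0},{"x":-0.4,"y":-0.06,"z":0,"rx":0,"ry":0,"rz":0},{"x":-0.433,"y":-0.06,"z":0,"rx":0,"ry":0,"rz":0},{"x":-0.433,"y":-0.06,"z":0,"rx":0,"ry":0,"rz":0}]'
cat >> h.py <<'E'
def st():
    s=arm.observe();a=np.radians(15.2);f=np.array([np.cos(a),np.sin(a)]);g=np.array([-f[1],f[0]])
    d=s["ee_pos"][:2]-[.6485,.0597]
    print("s %.1f lat %.1f z %.1f mm; F %.1f"%(1e3*d@f,1e3*d@g,1e3*s["ee_pos"][2],-s["wrist_force"][:2]@f),"yaw",(2*np.degrees(np.arctan2(s["tcp_rot"][1],s["tcp_rot"][0]))%360).round(1))
E
python3 -c "from h import *;st()"
```

```text
t: 10.08
ee_pos: [0.5275, -0.0432, 0.0817]
tcp_rot: [1.914, 2.489, 0.001]
wrist_force: [0.5, -0.4, -3.3]
opening: 0.0234
finger_force: 62.4
s -143.8 lat -67.6 z 81.7 mm; F -0.3 yaw 104.9
```

```bash
python3 -m pendant '[{"x":0.006,"y":0.006,"z":0,"rx":0,"ry":0,"rz":0},{"x":0.006,"y":0.012,"z":0,"rx":0,"ry":0,"rz":0},{"x":0.006,"y":0.017,"z":0,"rx":0,"ry":0,"rz":0},{"x":0.006,"y":0.017,"z":0,"rx":0,"ry":0,"rz":0}]'
python3 -c "from h import *;st()"
python3 -m pendant '[{"x":0,"y":0.004,"z":0,"rx":0,"ry":0,"rz":0},{"x":0,"y":0.007,"z":0,"rx":0,"ry":0,"rz":0},{"x":0,"y":0.007,"z":0,"rx":0,"ry":0,"rz":0}]'
python3 -c "from h import *;st()"
python3 -m pendant '[{"x":0,"y":0.003,"z":0,"rx":0,"ry":0,"rz":0},{"x":0,"y":0.007,"z":0,"rx":0,"ry":0,"rz":0},{"x":0,"y":0.007,"z":0,"rx":0,"ry":0,"rz":0}]'
python3 -c "from h import *;st()"
```

```text
t: 10.42
ee_pos: [0.5313, -0.0368, 0.0816]
tcp_rot: [1.909, 2.495, 0.001]
wrist_force: [0.1, -0.3, -3.3]
opening: 0.0235
finger_force: 62.4
s -138.4 lat -62.4 z 81.6 mm; F -0.0 yaw 105.2
t: 10.67
ee_pos: [0.5332, -0.0369, 0.0815]
tcp_rot: [1.91, 2.494, 0.0]
wrist_force: [-0.9, -0.5, -3.1]
opening: 0.0234
finger_force: 62.4
s -136.6 lat -63.0 z 81.5 mm; F 1.0 yaw 105.1
t: 10.92
ee_pos: [0.5346, -0.0368, 0.0814]
tcp_rot: [-1.91, -2.493, 0.001]
wrist_force: [-2.7, 0.0, -1.2]
opening: 0.0235
finger_force: 62.5
s -135.2 lat -63.3 z 81.4 mm; F 2.6 yaw 105.1
```

```bash
python3 -m pendant '[{"x":0,"y":0.004,"z":0,"rx":0,"ry":0,"rz":0},{"x":0,"y":0.007,"z":0,"rx":0,"ry":0,"rz":0},{"x":0,"y":0.01,"z":0,"rx":0,"ry":0,"rz":0},{"x":0,"y":0.01,"z":0,"rx":0,"ry":0,"rz":0}]'
python3 -c "from h import *;st()"
python3 -m pendant '[{"x":0,"y":0.003,"z":0,"rx":0,"ry":0,"rz":0},{"x":0,"y":0.006,"z":0,"rx":0,"ry":0,"rz":0},{"x":0,"y":0.006,"z":0,"rx":0,"ry":0,"rz":0}]'
python3 -c "from h import *;st()"
python3 -m pendant '[{"x":0,"y":0.003,"z":0,"rx":0,"ry":0,"rz":0},{"x":0,"y":0.005,"z":0,"rx":0,"ry":0,"rz":0},{"x":0,"y":0.005,"z":0,"rx":0,"ry":0,"rz":0}]'
python3 -c "from h import *;st()"
```

```text
t: 11.25
ee_pos: [0.5359, -0.0365, 0.081]
tcp_rot: [-1.91, -2.491, 0.005]
wrist_force: [-7.9, -2.1, 0.8]
opening: 0.0233
finger_force: 62.8
s -133.9 lat -63.3 z 81.0 mm; F 8.2 yaw 105.0
t: 11.5
ee_pos: [0.5368, -0.0362, 0.0808]
tcp_rot: [-1.91, -2.49, 0.007]
wrist_force: [-11.5, -4.2, 1.6]
opening: 0.0233
finger_force: 62.9
s -132.9 lat -63.2 z 80.8 mm; F 12.2 yaw 105.0
t: 11.75
ee_pos: [0.5382, -0.0359, 0.0808]
tcp_rot: [-1.91, -2.49, 0.007]
wrist_force: [-11.0, -3.9, 2.1]
opening: 0.0231
finger_force: 63.1
s -131.5 lat -63.3 z 80.8 mm; F 11.6 yaw 105.0
```

```bash
python3 -m pendant '[{"x":0,"y":0.002,"z":0,"rx":0,"ry":0,"rz":0},{"x":0,"y":0.004,"z":0,"rx":0,"ry":0,"rz":0},{"x":0,"y":0.006,"z":0,"rx":0,"ry":0,"rz":0},{"x":0,"y":0.006,"z":0,"rx":0,"ry":0,"rz":0}]'
python3 -c "from h import *;st()"
python3 -m pendant '[{"x":0,"y":0.002,"z":0,"rx":0,"ry":0,"rz":0},{"x":0,"y":0.004,"z":0,"rx":0,"ry":0,"rz":0},{"x":0,"y":0.005,"z":0,"rx":0,"ry":0,"rz":0},{"x":0,"y":0.005,"z":0,"rx":0,"ry":0,"rz":0}]'
python3 -c "from h import *;st()"
```

```text
t: 12.08
ee_pos: [0.5398, -0.0355, 0.0808]
tcp_rot: [-1.91, -2.49, 0.007]
wrist_force: [-12.3, -4.6, 2.7]
opening: 0.0234
finger_force: 63.2
s -129.9 lat -63.4 z 80.8 mm; F 13.1 yaw 105.0
t: 12.42
ee_pos: [0.5411, -0.0352, 0.0808]
tcp_rot: [-1.909, -2.49, 0.008]
wrist_force: [-12.0, -5.0, 3.3]
opening: 0.0236
finger_force: 63.3
s -128.5 lat -63.4 z 80.8 mm; F 12.9 yaw 105.0
```

```bash
python3 -m pendant '[{"x":0,"y":-0.03,"z":0,"rx":0,"ry":0,"rz":0},{"x":0,"y":-0.055,"z":0,"rx":0,"ry":0,"rz":0},{"x":0.1,"y":-0.055,"z":0,"rx":0,"ry":0,"rz":0},{"x":0.2,"y":-0.055,"z":0,"rx":0,"ry":0,"rz":0},{"x":0.3,"y":-0.055,"z":0,"rx":0,"ry":0,"rz":0},{"x":0.4,"y":-0.055,"z":0,"rx":0,"ry":0,"rz":0},{"x":0.428,"y":-0.055,"z":0,"rx":0,"ry":0,"rz":0},{"x":0.428,"y":-0.055,"z":0,"rx":0,"ry":0,"rz":0}]'
python3 -m pendant '[{"x":0,"y":0.005,"z":0,"rx":0,"ry":0,"rz":0},{"x":0,"y":0.01,"z":0,"rx":0,"ry":0,"rz":0},{"x":0,"y":0.01,"z":0,"rx":0,"ry":0,"rz":0}]'
python3 -c "from h import *;st()"
```

```text
t: 13.08
ee_pos: [0.4947, 0.0873, 0.0818]
tcp_rot: [1.907, 2.496, 0.002]
wrist_force: [-0.4, 0.2, -3.4]
opening: 0.0233
finger_force: 62.4
t: 13.33
ee_pos: [0.4988, 0.0854, 0.0817]
tcp_rot: [1.912, 2.492, 0.001]
wrist_force: [1.7, 0.4, -2.6]
opening: 0.0229
finger_force: 62.4
s -137.7 lat 64.1 z 81.7 mm; F -1.7 yaw 105.0
```

```bash
python3 -m pendant '[{"x":0,"y":0.006,"z":0,"rx":0,"ry":0,"rz":0},{"x":0,"y":0.012,"z":0,"rx":0,"ry":0,"rz":0},{"x":0,"y":0.017,"z":0,"rx":0,"ry":0,"rz":0},{"x":0,"y":0.021,"z":0,"rx":0,"ry":0,"rz":0},{"x":0,"y":0.024,"z":0,"rx":0,"ry":0,"rz":0},{"x":0,"y":0.024,"z":0,"rx":0,"ry":0,"rz":0}]'
python3 -c "from h import *;st()"
python3 -m pendant '[{"x":0,"y":0.003,"z":0,"rx":0,"ry":0,"rz":0},{"x":0,"y":0.006,"z":0,"rx":0,"ry":0,"rz":0},{"x":0,"y":0.009,"z":0,"rx":0,"ry":0,"rz":0},{"x":0,"y":0.009,"z":0,"rx":0,"ry":0,"rz":0}]'
python3 -c "from h import *;st()"
python3 -m pendant '[{"x":0,"y":0.002,"z":0,"rx":0,"ry":0,"rz":0},{"x":0,"y":0.004,"z":0,"rx":0,"ry":0,"rz":0},{"x":0,"y":0.006,"z":0,"rx":0,"ry":0,"rz":0},{"x":0,"y":0.006,"z":0,"rx":0,"ry":0,"rz":0}]'
python3 -c "from h import *;st()"
```

```text
t: 13.83
ee_pos: [0.5043, 0.0877, 0.0813]
tcp_rot: [-1.911, -2.493, 0.002]
wrist_force: [-2.4, -1.9, -2.2]
opening: 0.0233
finger_force: 62.5
s -131.8 lat 64.8 z 81.3 mm; F 2.8 yaw 105.1
t: 14.17
ee_pos: [0.5054, 0.0882, 0.081]
tcp_rot: [-1.909, -2.492, 0.005]
wrist_force: [-8.0, -3.4, 0.6]
opening: 0.0231
finger_force: 62.7
s -130.6 lat 65.0 z 81.0 mm; F 8.7 yaw 105.1
t: 14.5
ee_pos: [0.5062, 0.0885, 0.0808]
tcp_rot: [-1.909, -2.491, 0.007]
wrist_force: [-10.6, -4.1, 2.8]
opening: 0.0235
finger_force: 62.9
s -129.8 lat 65.1 z 80.8 mm; F 11.3 yaw 105.1
```

```bash
python3 -m pendant '[{"x":0,"y":0.002,"z":0,"rx":0,"ry":0,"rz":0},{"x":0,"y":0.004,"z":0,"rx":0,"ry":0,"rz":0},{"x":0,"y":0.006,"z":0,"rx":0,"ry":0,"rz":0},{"x":0,"y":0.007,"z":0,"rx":0,"ry":0,"rz":0},{"x":0,"y":0.007,"z":0,"rx":0,"ry":0,"rz":0}]'
python3 -c "from h import *;st()"
python3 -m pendant '[{"x":0,"y":0.002,"z":0,"rx":0,"ry":0,"rz":0},{"x":0,"y":0.004,"z":0,"rx":0,"ry":0,"rz":0},{"x":0,"y":0.006,"z":0,"rx":0,"ry":0,"rz":0},{"x":0,"y":0.006,"z":0,"rx":0,"ry":0,"rz":0}]'
python3 -c "from h import *;st()"
python3 -m pendant '[{"x":0,"y":0.002,"z":0,"rx":0,"ry":0,"rz":0},{"x":0,"y":0.004,"z":0,"rx":0,"ry":0,"rz":0},{"x":0,"y":0.004,"z":0,"rx":0,"ry":0,"rz":0}]'
python3 -c "from h import *;st()"
```

```text
t: 14.92
ee_pos: [0.508, 0.089, 0.0808]
tcp_rot: [-1.909, -2.49, 0.007]
wrist_force: [-11.4, -4.0, 2.8]
opening: 0.0233
finger_force: 63.2
s -127.9 lat 65.2 z 80.8 mm; F 12.1 yaw 105.1
t: 15.25
ee_pos: [0.5095, 0.0895, 0.0808]
tcp_rot: [-1.908, -2.49, 0.008]
wrist_force: [-11.8, -3.7, 3.9]
opening: 0.0238
finger_force: 63.3
s -126.3 lat 65.2 z 80.8 mm; F 12.3 yaw 105.1
t: 15.5
ee_pos: [0.5106, 0.0898, 0.0808]
tcp_rot: [-1.908, -2.49, 0.008]
wrist_force: [-13.1, -4.5, 4.5]
opening: 0.0231
finger_force: 63.3
s -125.2 lat 65.2 z 80.8 mm; F 13.8 yaw 105.1
```

```bash
python3 -m pendant '[{"x":0,"y":-0.03,"z":0,"rx":0,"ry":0,"rz":0},{"x":0,"y":-0.055,"z":0,"rx":0,"ry":0,"rz":0},{"x":-0.1,"y":-0.055,"z":0,"rx":0,"ry":0,"rz":0},{"x":-0.2,"y":-0.055,"z":0,"rx":0,"ry":0,"rz":0},{"x":-0.3,"y":-0.055,"z":0,"rx":0,"ry":0,"rz":0},{"x":-0.4,"y":-0.055,"z":0,"rx":0,"ry":0,"rz":0},{"x":-0.433,"y":-0.055,"z":0,"rx":0,"ry":0,"rz":0},{"x":-0.433,"y":-0.055,"z":0,"rx":0,"ry":0,"rz":0}]'
python3 -m pendant '[{"x":0,"y":0.003,"z":0,"rx":0,"ry":0,"rz":0},{"x":0,"y":0.006,"z":0,"rx":0,"ry":0,"rz":0},{"x":0,"y":0.01,"z":0,"rx":0,"ry":0,"rz":0},{"x":0,"y":0.014,"z":0,"rx":0,"ry":0,"rz":0},{"x":0,"y":0.017,"z":0,"rx":0,"ry":0,"rz":0},{"x":0,"y":0.017,"z":0,"rx":0,"ry":0,"rz":0}]'
python3 -c "from h import *;st()"
```

```text
t: 16.17
ee_pos: [0.5331, -0.0414, 0.0818]
tcp_rot: [1.913, 2.489, 0.001]
wrist_force: [-0.5, 0.8, -3.6]
opening: 0.0236
finger_force: 62.4
t: 16.67
ee_pos: [0.5371, -0.0372, 0.0816]
tcp_rot: [1.91, 2.495, 0.0]
wrist_force: [0.6, 0.0, -3.3]
opening: 0.0231
finger_force: 62.4
s -132.9 lat -64.3 z 81.6 mm; F -0.6 yaw 105.1
```

```bash
python3 -m pendant '[{"x":0,"y":0.004,"z":0,"rx":0,"ry":0,"rz":0},{"x":0,"y":0.008,"z":0,"rx":0,"ry":0,"rz":0},{"x":0,"y":0.012,"z":0,"rx":0,"ry":0,"rz":0},{"x":0,"y":0.015,"z":0,"rx":0,"ry":0,"rz":0},{"x":0,"y":0.018,"z":0,"rx":0,"ry":0,"rz":0},{"x":0,"y":0.018,"z":0,"rx":0,"ry":0,"rz":0}]'
python3 -c "from h import *;st()"
python3 -m pendant '[{"x":0,"y":0.002,"z":0,"rx":0,"ry":0,"rz":0},{"x":0,"y":0.004,"z":0,"rx":0,"ry":0,"rz":0},{"x":0,"y":0.006,"z":0,"rx":0,"ry":0,"rz":0},{"x":0,"y":0.008,"z":0,"rx":0,"ry":0,"rz":0},{"x":0,"y":0.008,"z":0,"rx":0,"ry":0,"rz":0}]'
python3 -c "from h import *;st()"
python3 -m pendant '[{"x":0,"y":0.002,"z":0,"rx":0,"ry":0,"rz":0},{"x":0,"y":0.004,"z":0,"rx":0,"ry":0,"rz":0},{"x":0,"y":0.006,"z":0,"rx":0,"ry":0,"rz":0},{"x":0,"y":0.008,"z":0,"rx":0,"ry":0,"rz":0},{"x":0,"y":0.008,"z":0,"rx":0,"ry":0,"rz":0}]'
python3 -c "from h import *;st()"
```

```text
t: 17.17
ee_pos: [0.5403, -0.0368, 0.081]
tcp_rot: [-1.91, -2.491, 0.004]
wrist_force: [-7.1, -1.3, -0.2]
opening: 0.0234
finger_force: 62.7
s -129.7 lat -64.7 z 81.0 mm; F 7.2 yaw 105.1
t: 17.58
ee_pos: [0.5413, -0.0365, 0.0807]
tcp_rot: [-1.909, -2.49, 0.007]
wrist_force: [-11.3, -3.0, 1.6]
opening: 0.0233
finger_force: 62.9
s -128.6 lat -64.7 z 80.7 mm; F 11.7 yaw 105.0
t: 18.0
ee_pos: [0.5436, -0.036, 0.0808]
tcp_rot: [-1.909, -2.49, 0.008]
wrist_force: [-11.6, -4.1, 2.1]
opening: 0.0236
finger_force: 63.2
s -126.4 lat -64.8 z 80.8 mm; F 12.3 yaw 105.0
```

Now on to about −122.7.

```bash
python3 -m pendant '[{"x":0,"y":0.002,"z":0,"rx":0,"ry":0,"rz":0},{"x":0,"y":0.004,"z":0,"rx":0,"ry":0,"rz":0},{"x":0,"y":0.006,"z":0,"rx":0,"ry":0,"rz":0},{"x":0,"y":0.007,"z":0,"rx":0,"ry":0,"rz":0},{"x":0,"y":0.007,"z":0,"rx":0,"ry":0,"rz":0}]'
python3 -c "from h import *;st()"
python3 -m pendant '[{"x":0,"y":0.002,"z":0,"rx":0,"ry":0,"rz":0},{"x":0,"y":0.004,"z":0,"rx":0,"ry":0,"rz":0},{"x":0,"y":0.005,"z":0,"rx":0,"ry":0,"rz":0},{"x":0,"y":0.005,"z":0,"rx":0,"ry":0,"rz":0}]'
python3 -c "from h import *;st()"
python3 -m pendant '[{"x":0,"y":-0.03,"z":0,"rx":0,"ry":0,"rz":0},{"x":0,"y":-0.055,"z":0,"rx":0,"ry":0,"rz":0},{"x":0.1,"y":-0.055,"z":0,"rx":0,"ry":0,"rz":0},{"x":0.2,"y":-0.055,"z":0,"rx":0,"ry":0,"rz":0},{"x":0.3,"y":-0.055,"z":0,"rx":0,"ry":0,"rz":0},{"x":0.4,"y":-0.055,"z":0,"rx":0,"ry":0,"rz":0},{"x":0.433,"y":-0.055,"z":0,"rx":0,"ry":0,"rz":0},{"x":0.433,"y":-0.055,"z":0,"rx":0,"ry":0,"rz":0}]'
python3 -m pendant '[{"x":0,"y":0.004,"z":0,"rx":0,"ry":0,"rz":0},{"x":0,"y":0.008,"z":0,"rx":0,"ry":0,"rz":0},{"x":0,"y":0.014,"z":0,"rx":0,"ry":0,"rz":0},{"x":0,"y":0.018,"z":0,"rx":0,"ry":0,"rz":0},{"x":0,"y":0.022,"z":0,"rx":0,"ry":0,"rz":0},{"x":0,"y":0.022,"z":0,"rx":0,"ry":0,"rz":0}]'
python3 -c "from h import *;st()"
```

```text
t: 18.42
ee_pos: [0.5454, -0.0355, 0.0808]
tcp_rot: [-1.909, -2.49, 0.008]
wrist_force: [-12.0, -5.1, 2.1]
opening: 0.0234
finger_force: 63.3
s -124.4 lat -64.9 z 80.8 mm; F 12.9 yaw 105.0
t: 18.75
ee_pos: [0.5468, -0.0352, 0.0808]
tcp_rot: [-1.909, -2.49, 0.008]
wrist_force: [-12.6, -5.1, 2.5]
opening: 0.0237
finger_force: 63.3
s -123.0 lat -64.9 z 80.8 mm; F 13.5 yaw 105.0
t: 19.42
ee_pos: [0.5001, 0.0889, 0.0818]
tcp_rot: [1.907, 2.496, 0.002]
wrist_force: [0.5, -0.5, -1.5]
opening: 0.0234
finger_force: 62.4
t: 19.92
ee_pos: [0.5074, 0.0881, 0.0815]
tcp_rot: [1.912, 2.493, 0.0]
wrist_force: [0.4, -0.6, -1.9]
opening: 0.0233
finger_force: 62.4
s -128.8 lat 64.4 z 81.5 mm; F -0.2 yaw 105.0
```

```bash
python3 -m pendant '[{"x":0,"y":0.004,"z":0,"rx":0,"ry":0,"rz":0},{"x":0,"y":0.008,"z":0,"rx":0,"ry":0,"rz":0},{"x":0,"y":0.012,"z":0,"rx":0,"ry":0,"rz":0},{"x":0,"y":0.015,"z":0,"rx":0,"ry":0,"rz":0},{"x":0,"y":0.018,"z":0,"rx":0,"ry":0,"rz":0},{"x":0,"y":0.018,"z":0,"rx":0,"ry":0,"rz":0}]'
python3 -c "from h import *;st()"
python3 -m pendant '[{"x":0,"y":0.002,"z":0,"rx":0,"ry":0,"rz":0},{"x":0,"y":0.004,"z":0,"rx":0,"ry":0,"rz":0},{"x":0,"y":0.006,"z":0,"rx":0,"ry":0,"rz":0},{"x":0,"y":0.008,"z":0,"rx":0,"ry":0,"rz":0},{"x":0,"y":0.008,"z":0,"rx":0,"ry":0,"rz":0}]'
python3 -c "from h import *;st()"
python3 -m pendant '[{"x":0,"y":0.002,"z":0,"rx":0,"ry":0,"rz":0},{"x":0,"y":0.004,"z":0,"rx":0,"ry":0,"rz":0},{"x":0,"y":0.006,"z":0,"rx":0,"ry":0,"rz":0},{"x":0,"y":0.008,"z":0,"rx":0,"ry":0,"rz":0},{"x":0,"y":0.008,"z":0,"rx":0,"ry":0,"rz":0}]'
python3 -c "from h import *;st()"
python3 -m pendant '[{"x":0,"y":0.002,"z":0,"rx":0,"ry":0,"rz":0},{"x":0,"y":0.004,"z":0,"rx":0,"ry":0,"rz":0},{"x":0,"y":0.006,"z":0,"rx":0,"ry":0,"rz":0},{"x":0,"y":0.006,"z":0,"rx":0,"ry":0,"rz":0}]'
python3 -c "from h import *;st()"
```

```text
t: 20.42
ee_pos: [0.5097, 0.0894, 0.0808]
tcp_rot: [-1.909, -2.491, 0.006]
wrist_force: [-8.2, -2.4, 0.3]
opening: 0.0234
finger_force: 62.7
s -126.2 lat 65.0 z 80.8 mm; F 8.5 yaw 105.1
t: 20.83
ee_pos: [0.511, 0.0898, 0.0806]
tcp_rot: [-1.908, -2.49, 0.008]
wrist_force: [-10.8, -3.9, 1.1]
opening: 0.0233
finger_force: 62.9
s -124.8 lat 65.1 z 80.6 mm; F 11.5 yaw 105.1
t: 21.25
ee_pos: [0.5131, 0.0905, 0.0806]
tcp_rot: [-1.908, -2.49, 0.008]
wrist_force: [-11.8, -2.8, 1.8]
opening: 0.0234
finger_force: 63.2
s -122.6 lat 65.2 z 80.6 mm; F 12.2 yaw 105.1
t: 21.58
ee_pos: [0.5147, 0.0909, 0.0806]
tcp_rot: [-1.908, -2.49, 0.009]
wrist_force: [-12.3, -2.5, 3.1]
opening: 0.0234
finger_force: 63.2
s -120.9 lat 65.2 z 80.6 mm; F 12.5 yaw 105.1
```

```bash
python3 -m pendant '[{"x":0,"y":-0.03,"z":0,"rx":0,"ry":0,"rz":0},{"x":0,"y":-0.055,"z":0,"rx":0,"ry":0,"rz":0},{"x":-0.1,"y":-0.055,"z":0,"rx":0,"ry":0,"rz":0},{"x":-0.2,"y":-0.055,"z":0,"rx":0,"ry":0,"rz":0},{"x":-0.3,"y":-0.055,"z":0,"rx":0,"ry":0,"rz":0},{"x":-0.4,"y":-0.055,"z":0,"rx":0,"ry":0,"rz":0},{"x":-0.433,"y":-0.055,"z":0,"rx":0,"ry":0,"rz":0},{"x":-0.433,"y":-0.055,"z":0,"rx":0,"ry":0,"rz":0}]'
python3 -m pendant '[{"x":0,"y":0.004,"z":0,"rx":0,"ry":0,"rz":0},{"x":0,"y":0.008,"z":0,"rx":0,"ry":0,"rz":0},{"x":0,"y":0.014,"z":0,"rx":0,"ry":0,"rz":0},{"x":0,"y":0.018,"z":0,"rx":0,"ry":0,"rz":0},{"x":0,"y":0.022,"z":0,"rx":0,"ry":0,"rz":0},{"x":0,"y":0.022,"z":0,"rx":0,"ry":0,"rz":0}]'
python3 -c "from h import *;st()"
python3 -m pendant '[{"x":0,"y":0.004,"z":0,"rx":0,"ry":0,"rz":0},{"x":0,"y":0.008,"z":0,"rx":0,"ry":0,"rz":0},{"x":0,"y":0.012,"z":0,"rx":0,"ry":0,"rz":0},{"x":0,"y":0.015,"z":0,"rx":0,"ry":0,"rz":0},{"x":0,"y":0.018,"z":0,"rx":0,"ry":0,"rz":0},{"x":0,"y":0.018,"z":0,"rx":0,"ry":0,"rz":0}]'
python3 -c "from h import *;st()"
```

```text
t: 22.25
ee_pos: [0.5373, -0.0403, 0.0817]
tcp_rot: [1.914, 2.489, 0.001]
wrist_force: [-0.0, -0.4, -3.1]
opening: 0.0232
finger_force: 62.4
t: 22.75
ee_pos: [0.543, -0.0356, 0.0815]
tcp_rot: [1.909, 2.495, 0.0]
wrist_force: [-0.5, -0.0, -3.8]
opening: 0.0235
finger_force: 62.4
s -126.8 lat -64.3 z 81.5 mm; F 0.5 yaw 105.1
t: 23.25
ee_pos: [0.5458, -0.0352, 0.081]
tcp_rot: [-1.91, -2.491, 0.005]
wrist_force: [-7.7, -2.5, 0.5]
opening: 0.0234
finger_force: 62.8
s -124.0 lat -64.7 z 81.0 mm; F 8.1 yaw 105.1
```

```bash
python3 -m pendant '[{"x":0,"y":0.002,"z":0,"rx":0,"ry":0,"rz":0},{"x":0,"y":0.004,"z":0,"rx":0,"ry":0,"rz":0},{"x":0,"y":0.006,"z":0,"rx":0,"ry":0,"rz":0},{"x":0,"y":0.008,"z":0,"rx":0,"ry":0,"rz":0},{"x":0,"y":0.008,"z":0,"rx":0,"ry":0,"rz":0}]'
python3 -m pendant '[{"x":0,"y":0.002,"z":0,"rx":0,"ry":0,"rz":0},{"x":0,"y":0.004,"z":0,"rx":0,"ry":0,"rz":0},{"x":0,"y":0.006,"z":0,"rx":0,"ry":0,"rz":0},{"x":0,"y":0.008,"z":0,"rx":0,"ry":0,"rz":0},{"x":0,"y":0.008,"z":0,"rx":0,"ry":0,"rz":0}]'
python3 -c "from h import *;st()"
python3 -m pendant '[{"x":0,"y":0.002,"z":0,"rx":0,"ry":0,"rz":0},{"x":0,"y":0.004,"z":0,"rx":0,"ry":0,"rz":0},{"x":0,"y":0.006,"z":0,"rx":0,"ry":0,"rz":0},{"x":0,"y":0.007,"z":0,"rx":0,"ry":0,"rz":0},{"x":0,"y":0.007,"z":0,"rx":0,"ry":0,"rz":0}]'
python3 -c "from h import *;st()"
```

```text
t: 23.67
ee_pos: [0.5471, -0.0349, 0.0809]
tcp_rot: [-1.909, -2.49, 0.007]
wrist_force: [-10.0, -3.0, 2.5]
opening: 0.0235
finger_force: 63.1
t: 24.08
ee_pos: [0.5493, -0.0344, 0.0809]
tcp_rot: [-1.909, -2.49, 0.008]
wrist_force: [-11.9, -3.6, 3.8]
opening: 0.0233
finger_force: 63.3
s -120.4 lat -64.8 z 80.9 mm; F 12.4 yaw 105.0
t: 24.5
ee_pos: [0.5512, -0.0339, 0.0809]
tcp_rot: [-1.909, -2.49, 0.008]
wrist_force: [-12.3, -5.2, 4.0]
opening: 0.0234
finger_force: 63.4
s -118.5 lat -64.8 z 80.9 mm; F 13.2 yaw 105.0
```

```bash
python3 -m pendant '[{"x":0,"y":-0.03,"z":0,"rx":0,"ry":0,"rz":0},{"x":0,"y":-0.055,"z":0,"rx":0,"ry":0,"rz":0},{"x":0.1,"y":-0.055,"z":0,"rx":0,"ry":0,"rz":0},{"x":0.2,"y":-0.055,"z":0,"rx":0,"ry":0,"rz":0},{"x":0.3,"y":-0.055,"z":0,"rx":0,"ry":0,"rz":0},{"x":0.4,"y":-0.055,"z":0,"rx":0,"ry":0,"rz":0},{"x":0.433,"y":-0.055,"z":0,"rx":0,"ry":0,"rz":0},{"x":0.433,"y":-0.055,"z":0,"rx":0,"ry":0,"rz":0}]'
python3 -m pendant '[{"x":0,"y":0.004,"z":0,"rx":0,"ry":0,"rz":0},{"x":0,"y":0.008,"z":0,"rx":0,"ry":0,"rz":0},{"x":0,"y":0.014,"z":0,"rx":0,"ry":0,"rz":0},{"x":0,"y":0.018,"z":0,"rx":0,"ry":0,"rz":0},{"x":0,"y":0.022,"z":0,"rx":0,"ry":0,"rz":0},{"x":0,"y":0.022,"z":0,"rx":0,"ry":0,"rz":0}]'
python3 -m pendant '[{"x":0,"y":0.004,"z":0,"rx":0,"ry":0,"rz":0},{"x":0,"y":0.008,"z":0,"rx":0,"ry":0,"rz":0},{"x":0,"y":0.012,"z":0,"rx":0,"ry":0,"rz":0},{"x":0,"y":0.015,"z":0,"rx":0,"ry":0,"rz":0},{"x":0,"y":0.018,"z":0,"rx":0,"ry":0,"rz":0},{"x":0,"y":0.018,"z":0,"rx":0,"ry":0,"rz":0}]'
python3 -c "from h import *;st()"
python3 -m pendant '[{"x":0,"y":0.002,"z":0,"rx":0,"ry":0,"rz":0},{"x":0,"y":0.004,"z":0,"rx":0,"ry":0,"rz":0},{"x":0,"y":0.006,"z":0,"rx":0,"ry":0,"rz":0},{"x":0,"y":0.008,"z":0,"rx":0,"ry":0,"rz":0},{"x":0,"y":0.008,"z":0,"rx":0,"ry":0,"rz":0}]'
python3 -m pendant '[{"x":0,"y":0.002,"z":0,"rx":0,"ry":0,"rz":0},{"x":0,"y":0.004,"z":0,"rx":0,"ry":0,"rz":0},{"x":0,"y":0.006,"z":0,"rx":0,"ry":0,"rz":0},{"x":0,"y":0.008,"z":0,"rx":0,"ry":0,"rz":0},{"x":0,"y":0.008,"z":0,"rx":0,"ry":0,"rz":0}]'
python3 -c "from h import *;st()"
```

```text
t: 25.17
ee_pos: [0.5044, 0.0901, 0.0818]
tcp_rot: [1.907, 2.496, 0.002]
wrist_force: [-0.1, -0.3, -2.8]
opening: 0.0236
finger_force: 62.4
t: 25.67
ee_pos: [0.5117, 0.0892, 0.0814]
tcp_rot: [1.912, 2.493, 0.0]
wrist_force: [-1.2, -0.6, -2.7]
opening: 0.0234
finger_force: 62.4
t: 26.17
ee_pos: [0.5139, 0.0905, 0.0808]
tcp_rot: [-1.909, -2.491, 0.006]
wrist_force: [-9.2, -2.5, -0.5]
opening: 0.0231
finger_force: 62.7
s -121.8 lat 65.0 z 80.8 mm; F 9.5 yaw 105.1
t: 26.58
ee_pos: [0.5153, 0.0909, 0.0806]
tcp_rot: [-1.908, -2.49, 0.008]
wrist_force: [-11.0, -3.0, 2.3]
opening: 0.0233
finger_force: 62.9
t: 27.0
ee_pos: [0.5175, 0.0916, 0.0806]
tcp_rot: [-1.908, -2.49, 0.008]
wrist_force: [-11.9, -4.2, 1.7]
opening: 0.0231
finger_force: 63.1
s -118.1 lat 65.2 z 80.6 mm; F 12.5 yaw 105.1
```

Both sides are now about 14.5 mm along. I'll back off, lift and return to the mat.

```bash
python3 -m pendant '[{"x":0,"y":-0.05,"z":0,"rx":0,"ry":0,"rz":0},{"x":0,"y":-0.12,"z":0,"rx":0,"ry":0,"rz":0},{"x":0,"y":-0.17,"z":-0.05,"rx":0,"ry":0,"rz":0},{"x":0,"y":-0.17,"z":-0.15,"rx":0,"ry":0,"rz":0},{"x":0,"y":-0.17,"z":-0.24,"rx":0,"ry":0,"rz":0},{"x":0,"y":-0.17,"z":-0.24,"rx":0,"ry":0,"rz":0},{"x":0,"y":-0.17,"z":-0.24,"rx":0,"ry":0,"rz":0}]'
python3 - <<'E'
from h import *
i=arm.grab_frame("top")[:,:,::-1][100:290,150:370]
j=arm.grab_frame("wrist")[:,:,::-1]
i=cv2.resize(i,None,fx=2.1,fy=2.1,interpolation=cv2.INTER_CUBIC)
k=np.zeros((400,460,3),'uint8');k[:399,:]=np.pad(i,((0,0),(0,0),(0,0)))[:399,:460] if i.shape[1]>=460 else 0
k=cv2.resize(i,(340,300));j=cv2.resize(j,(460,300))
cv2.imwrite("pics/c4.png",(255*(np.hstack([k,j])/255.)**.55).astype('uint8'))
print(cmd([.4497,.3445,.155],down(66.9)))
E
```

```text
t: 27.58
ee_pos: [0.4731, 0.0794, 0.1549]
tcp_rot: [1.909, 2.492, 0.005]
wrist_force: [-0.2, -0.5, -3.7]
opening: 0.0234
finger_force: 62.5
(array([ 0.8731,  0.1599, -0.0074]), array([-1.000e-04,  0.000e+00,  1.061e-01]))
```

View pics/c4.png

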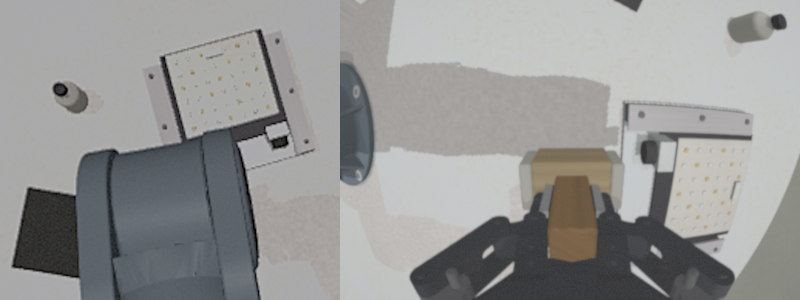

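The carrier now sticks out past the fixture's far end: the board's far edge is at (165,58)–(260,30) in the left panel. The mallet still sits square in the grip (right panel).

```bash
python3 -m pendant '[{"x":0.08,"y":0.015,"z":0,"rx":0,"ry":0,"rz":0.01},{"x":0.2,"y":0.04,"z":0,"rx":0,"ry":0,"rz":0.03},{"x":0.32,"y":0.06,"z":0,"rx":0,"ry":0,"rz":0.05},{"x":0.44,"y":0.08,"z":0,"rx":0,"ry":0,"rz":0.07},{"x":0.56,"y":0.1,"z":0,"rx":0,"ry":0,"rz":0.09},{"x":0.68,"y":0.125,"z":0,"rx":0,"ry":0,"rz":0.106},{"x":0.8,"y":0.147,"z":0,"rx":0,"ry":0,"rz":0.106},{"x":0.872,"y":0.16,"z":0,"rx":0,"ry":0,"rz":0.106}]'
python3 -m pendant '[{"x":0,"y":0,"z":0,"rx":0,"ry":0,"rz":0},{"x":0,"y":0,"z":0,"rx":0,"ry":0,"rz":0},{"x":0,"y":0,"z":0,"rx":0,"ry":0,"rz":0}]'
python3 -c "
from h import *
print(cmd([.4515,.3435,.064],down(66.9)))"
```

```text
t: 28.35
ee_pos: [0.4491, 0.3475, 0.1516]
tcp_rot: [-2.621, -1.731, 0.003]
wrist_force: [0.2, -1.0, -3.8]
opening: 0.0233
finger_force: 62.7
t: 28.6
ee_pos: [0.4494, 0.3435, 0.152]
tcp_rot: [2.62, 1.732, -0.005]
wrist_force: [1.0, -1.0, -2.9]
opening: 0.0236
finger_force: 62.7
(array([0.0035, 0.0067, 0.2933]), array([-0.0002,  0.0004,  0.0001]))
```

```bash
python3 -m pendant '[{"x":0.003,"y":0.006,"z":0.08,"rx":0,"ry":0,"rz":0},{"x":0.003,"y":0.006,"z":0.17,"rx":0,"ry":0,"rz":0},{"x":0.003,"y":0.006,"z":0.24,"rx":0,"ry":0,"rz":0},{"x":0.003,"y":0.006,"z":0.27,"rx":0,"ry":0,"rz":0},{"x":0.003,"y":0.006,"z":0.28,"rx":0,"ry":0,"rz":0},{"x":0.003,"y":0.006,"z":0.28,"rx":0,"ry":0,"rz":0}]'
python3 -m pendant '[{"x":0,"y":0,"z":0.005,"rx":0,"ry":0,"rz":0},{"x":0,"y":0,"z":0.01,"rx":0,"ry":0,"rz":0},{"x":0,"y":0,"z":0.01,"rx":0,"ry":0,"rz":0},{"x":0,"y":0,"z":0.01,"rx":0,"ry":0,"rz":0}]'
```

```text
t: 29.1
ee_pos: [0.4521, 0.3434, 0.0692]
tcp_rot: [2.622, 1.731, -0.002]
wrist_force: [0.6, 0.5, -2.4]
opening: 0.0235
finger_force: 62.5
t: 29.43
ee_pos: [0.4525, 0.3446, 0.0673]
tcp_rot: [-2.621, -1.732, -0.002]
wrist_force: [0.2, 0.3, -3.3]
opening: 0.0231
finger_force: 62.5
```

```bash
python3 -m pendant '[{"x":0,"y":0,"z":0.003,"rx":0,"ry":0,"rz":0},{"x":0,"y":0,"z":0.006,"rx":0,"ry":0,"rz":0},{"x":0,"y":0,"z":0.006,"rx":0,"ry":0,"rz":0}]'
python3 -m pendant '[{"x":0,"y":0,"z":0.003,"rx":0,"ry":0,"rz":0},{"x":0,"y":0,"z":0.005,"rx":0,"ry":0,"rz":0},{"x":0,"y":0,"z":0.005,"rx":0,"ry":0,"rz":0}]'
```

```text
t: 29.68
ee_pos: [0.4521, 0.3443, 0.0647]
tcp_rot: [-2.621, -1.732, -0.0]
wrist_force: [-0.3, -0.1, -3.3]
opening: 0.0234
finger_force: 62.5
t: 29.93
ee_pos: [0.4521, 0.3445, 0.064]
tcp_rot: [-2.621, -1.732, -0.001]
wrist_force: [-3.0, -1.3, 6.4]
opening: 0.0237
finger_force: 63.6
```

```bash
python3 -m pendant '[{"x":0,"y":0,"z":-0.002,"rx":0,"ry":0,"rz":0},{"x":0,"y":0,"z":-0.002,"rx":0,"ry":0,"rz":0},{"x":0,"y":0,"z":-0.002,"rx":0,"ry":0,"rz":0},{"x":0,"y":0,"z":-0.002,"rx":0,"ry":0,"rz":0},{"x":0,"y":0,"z":-0.002,"rx":0,"ry":0,"rz":0},{"x":0,"y":0,"z":-0.002,"rx":0,"ry":0,"rz":0}]' 75
python3 -m pendant '[{"x":0,"y":0,"z":-0.05,"rx":0,"ry":0,"rz":0},{"x":0,"y":0,"z":-0.12,"rx":0,"ry":0,"rz":0},{"x":0,"y":0,"z":-0.24,"rx":0,"ry":0,"rz":0},{"x":0,"y":0,"z":-0.36,"rx":0,"ry":0,"rz":0},{"x":0,"y":0,"z":-0.48,"rx":0,"ry":0,"rz":0},{"x":0,"y":0,"z":-0.6,"rx":0,"ry":0,"rz":0},{"x":0,"y":0,"z":-0.6,"rx":0,"ry":0,"rz":0},{"x":0,"y":0,"z":-0.6,"rx":0,"ry":0,"rz":0}]'
python3 - <<'E'
from h import *
i=arm.grab_frame("wrist")[:,:,::-1];j=arm.grab_frame("scene")[:,:,::-1][130:330,260:520]
i=cv2.resize(i,(400,250));j=cv2.resize(j,(390,300));i=cv2.copyMakeBorder(i,0,50,0,0,0)
cv2.imwrite("pics/c5.png",(255*(np.hstack([i,j])/255.)**.55).astype('uint8'))
E
```

```text
t: 30.43
ee_pos: [0.4522, 0.3443, 0.0638]
tcp_rot: [-2.621, -1.732, -0.0]
wrist_force: [-0.1, -0.5, 0.2]
opening: 0.0748
finger_force: 0.0
t: 31.1
ee_pos: [0.453, 0.345, 0.2461]
tcp_rot: [-2.621, -1.732, -0.007]
wrist_force: [-0.1, 0.2, -1.1]
opening: 0.075
finger_force: 0.0
```

View pics/c5.png

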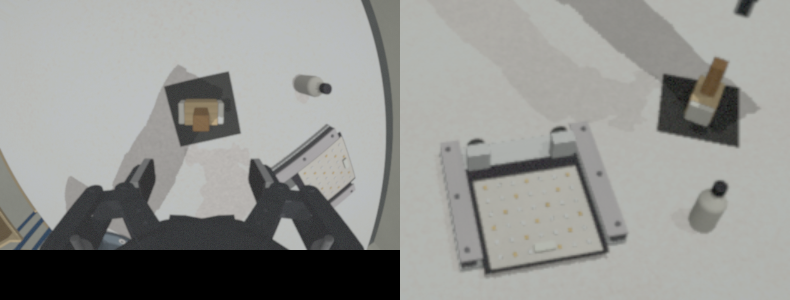

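The mallet stands upright on the mat at (201,113) in the left panel, and in the right panel the carrier sticks out evenly past the rails. The flux bottle hasn't moved, and the arm is clear.

```bash
python3 -c "
from bench import arm
print(arm.sign_off())"
```

```text
the job is handed in; nothing more can be done
None
```

The job is handed in at about 31 s: by the arm's position readings both ears moved about 14 mm along the rails (12 mm needed), the highest push I read was about 14 N (limit 24 N), and the mallet is upright on its mat with the gripper clear.

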